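# Support the examination stage with the right spacer block

## Robot

A 6-joint arm with a two-finger parallel gripper is mounted at the origin on the work surface. World frame = base frame: x ahead of the robot, y to its left, z up, the work surface at z = 0. Lengths are in m, angles in rad, forces in N, time in s.
With the tool pointing down it reaches from about 0.425 to 0.925 m from the base axis. Payload 12.5 kg.
Tool frame: the origin (TCP) lies midway between the tips of the shut fingers; the grasp point (between the pads) lies 19 mm behind it (robot.hold_point_z is the distance from the TCP to the grasp point, in m); z points along the fingers, x is the direction in which the jaws open and shut, and the axes are right-handed (so a half turn about z gives the same grasp; the last joint's range is limited). The gripper opens to 85 mm and grips with 20 to 120 N. Pads are 22 mm wide; open, the fingers measure 114 mm over their backs; the gripper's body (76 mm by 85 mm) begins 54 mm behind the grasp point. The pads swing forward as they close: fully open they stand 13 mm farther back than shut.
Start: joints at [1.153, 0.491, 1.559, -0, 1.092, -0.106], TCP at [0.192, 0.595, 0.231] pointing down, gripper open.
Joint ranges: [-3.1, 3.1], [-0.84, 2.19], [0.05, 2.79], [-1.13, 4.28], [0.06, 2.93], [-2.69, 2.69]. Speed limits (rad/s): [2.22, 2.22, 2.79, 3.14, 3.14, 3.14].

## Interface

Orientations are given as a unit quaternion [x, y, z, w].
In Python, from cell import observe, read_camera, camera_params, ticket, robot gives the robot as it stands.
- The arm moves only by the tool play_rows, never from a script. Its argument "steps" is a list of rows, each a list of 5 numbers: the shift along the tool's x, y, z scaled (see below), then the turn about the tool's z scaled (see below), then the finger opening in mm, from 0 to 85.4. In form: [[tx, ty, tz, roll, claw], ...]. A call has 1 to 10 rows; each row shifts and turns the pose as measured when the row begins, along the tool's axes as they then stand; what a row does not reach is not made up. The controller multiplies each number of a shift by 0.1 m and each number of a turn by pi rad. A row lasts 1/8 s, in which the tool goes at most 62.5 mm and 10.7 degrees, less where a joint would pass 70% of its speed; a pose out of reach is approached as far as the arm can. A call with a number of a shift or a turn outside -1 to 1 is refused whole. A call with a gripper value outside its range is refused whole. The fingers move at their own pace and stop on an object; "grip_force" is the grip in N (left out, the last holds). Time passes only in rows, so rows that do not move let the fingers close. It gives the time, the measured TCP pose, the force and the opening at its end, in the units of the state.
- observe(): the state, without advancing time (a new reading comes with each control period).
- read_camera(name): name is "side" or "top"; returns (picture, depth): 400x640x3 uint8, red, green, blue; 400x640 float32, m along the optical axis (not along the pixel's ray), 0 where there is no reading.
- camera_params(name): a dict with "mtx" (3x3 intrinsics, pixels), "k1" (the pictures are not rectified: a ray, as slopes to the right and down, at radius r is drawn at 1 + k1 r^2 times it, then the intrinsics apply), "xyz" and "attitude" of the camera in the world. Camera axes: x right, y down, z forward; pixel columns grow to the right and rows downward; lengths in m; the calibration is good to about 2 mm. A picture is of the moment at which its call begins. camera_params takes no time and is no camera call.
- ticket.finish_job(): hands the job in, once; it reports no verdict.
The state is a dict: "clock": time; "qpos": joint angles; "dq": joint speeds; "tau": joint torques, N m; "eef_pos": TCP position; "tcp_rot": TCP orientation; "wrist_force": force on the tool from outside, world axes, zero at the start; "wrist_torque": the same for the moment, N m; "width": finger opening in m.
Only numpy, scipy, OpenCV 4.12 (cv2) and the standard library are available. Lean on these libraries where they do the work, as an engineer would, in place of code of your own. Each camera call takes 0.05 s, during which the arm holds its last target.

## Task

The stage of the bottle stand overhangs at the front. From the rack take the spacer block whose thickness fills the gap under the stage (not the thin one, not the thick one), lay it down flat and let go of it in front of the gap, then slide it flat and straight into the gap, between the side guides, until it is fully home against the end stop. Leave the other two blocks and the other things on the bench where they are.

Things in the scene. Friction and masses are not known exactly. Their poses are not given: they have to be found in the camera images.
- gap_mouth (a point): Middle of the gap's mouth in the fixed examination stand, on top of the stand's 5 mm steel base plate (5 mm above the bench). x axis level, straight into the gap (push direction), y across, z up. The base plate is 130 mm wide and runs out 80 mm before the mouth (to x = -80 mm) as a flat apron, so a block must be lifted over its 5 mm edge.
- end_stop (a point): Fixed end stop in the gap: middle of its face, at base plate height, 58 mm in from the mouth, same axes. Low side guides 46 mm apart (y = +-23 mm), 12 mm high, run from it to 12 mm short of the mouth, then flare to 58 mm apart at the mouth. A 100 mm block touching the stop has its centre 50 mm before this point and sticks out 42 mm from under the stage.
- stage_edge (a point): Middle of the stage's front top edge, straight above the mouth, same axes. The stage is a dark grey plate 130 mm wide, 12 mm thick, its top 30 mm and its underside 18 mm above the base plate (the gap's free height), running back 155 mm. A glass bottle, diameter 60 mm, top 88 mm above this point, lies fixed across it, axis 110 mm behind this edge.
- block_mid_centre (a point): Centre of the spacer block to use: plain aluminium bar 100 (x) by 16 (y, thickness) by 40 mm (z), about 0.17 kg, loose. Starts in one of the three rack places, standing on its long narrow edge (z up), open to grasps from above. Set on edge on the bench it stands by itself and is tipped flat by a sideways push near its top. Lying flat (y vertical, 16 mm high) it fits the gap.
- block_thin_centre (a point): Centre of the thin block, 100 x 8 x 40 mm aluminium, axes and stance as the one to use; stays in the rack (too thin).
- block_thick_centre (a point): Centre of the thick block, 100 x 24 x 40 mm aluminium, axes and stance as the one to use; stays in the rack (too thick for the gap).
- rack_floor (a point): Middle of the floor of the fixed black block rack, 8 mm above the bench. Rack 130 mm (its x) by 215 mm (its y); its three blocks stand side by side, 66 mm apart along y, lengths along x; low ribs 6 mm high lie between and outside them, at y = +-33 and +-104 mm.
- jar: Bystander: brown jar, diameter 56, height 75 mm; origin under its centre.
- solvent: Bystander: white bottle, diameter 60, height 150 mm; origin under its centre.
- handset: Bystander: black handset 110 x 45 x 22 mm, lying to the left of the robot; origin under its centre.
- brush: Bystander: dusting brush lying on the bench.
- beaker: Bystander: glass beaker, diameter 70, height 85 mm; origin under its centre.
- tray: Bystander: empty steel tray 160 x 110 x 30 mm; origin under its centre.

How it is judged:
On the way:
1. the right block lies flat, let go, in front of the gap (its centre at least 45 mm before the mouth) (angle between the y axis of block_mid_centre and the z axis of gap_mouth, either way round below 0.12 rad and height (world z) of block_mid_centre below 0.02 m and x of block_mid_centre in the frame of gap_mouth below -0.045 m and contact force between the fingers and block_mid below 0.1 N and linear speed of block_mid below 0.02 m/s), for 0.1 s.
At the end, for the whole second after the job is handed in: The 16 mm block lies flat (within 7 degrees) on the base plate in the gap, straight (within 7 degrees), between the side guides (within 6 mm of the middle), within 4 mm of touching the end stop, let go and at rest; the other blocks stand where they were (x of block_mid_centre in the frame of gap_mouth between 0.004 and 0.012 m and y of block_mid_centre in the frame of gap_mouth between -0.006 and 0.006 m and z of block_mid_centre in the frame of gap_mouth between 0.004 and 0.012 m and angle between the y axis of block_mid_centre and the z axis of gap_mouth, either way round below 0.12 rad and angle between the x axis of block_mid_centre and the x axis of gap_mouth, either way round below 0.12 rad and contact force between the fingers and block_mid below 0.1 N and linear speed of block_mid below 0.02 m/s).
It fails at once if another block is moved by more than 15 mm or knocked over (distance of any of block_thin_centre, block_thick_centre from where it was at the start of the episode above 0.015 m).
It fails at once if a bystander is moved by more than 25 mm (distance of any of jar, solvent, handset, brush, beaker, tray from where it was at the start of the episode above 0.025 m).
It also fails if it takes over 54 s, if anything falls off the work surface, if the arm or the gripper's body presses on something with over 40 N, if the wrist force passes 120 N, or if a joint passes its speed limit or range.

## Working session

There is one attempt and no reset: what is moved stays moved. The work goes in short steps, Python scripts to look and compute and a tool call to move; the robot and the scene stay as the last step left them, time stands still between calls to the robot, and variables do not carry over. Pictures are saved under pics/ and viewed, and the job is handed in when it is done.

Besides the shell and the picture viewer there is one more tool, called as name(argument=value, ...), one argument or row to a line, values as JSON. play_rows: Moves the arm, as the interface text tells. Its arguments: {"type":"object","properties":{"steps":{"type":"array","items":{"type":"array","items":{"type":"number"}}},"grip_force":{"type":"number"}},"required":["steps"]}

```bash
mkdir -p pics
cat > h.py <<'E'
import numpy as np,cv2
from scipy.spatial.transform import Rotation as R
from cell import observe, read_camera, camera_params, ticket, robot
def grab(name,tag):
    im,d=read_camera(name); np.savez(f'pics/{tag}.npz',im=im,d=d); cv2.imwrite(f'pics/{tag}.png',im[:,:,::-1]); return im,d
def crop(tag,u0,v0,u1,v1,s):
    im=np.load(f'pics/{tag}.npz')['im'][v0:v1,u0:u1,::-1]
    cv2.imwrite(f'pics/{tag}_c{u0}_{v0}.png',cv2.resize(im,None,fx=s,fy=s,interpolation=cv2.INTER_CUBIC))
def rays(name,uv):
    p=camera_params(name);K=np.array(p['mtx'],float);uv=np.atleast_2d(np.array(uv,float))
    x=np.c_[(uv[:,0]-K[0,2])/K[0,0],(uv[:,1]-K[1,2])/K[1,1]]; s=x.copy()
    for _ in range(30): s=x/(1+p['k1']*(s**2).sum(1))[:,None]
    return np.c_[s,np.ones(len(s))],p
def att(p):
    a=np.array(p['attitude'],float)
    return R.from_quat(a).as_matrix() if a.size==4 else a
def atdepth(name,uv,d):
    r,p=rays(name,uv); return (r*np.atleast_1d(d)[:,None])@att(p).T+np.array(p['xyz'])
def atz(name,uv,z):
    r,p=rays(name,uv); w=r@att(p).T;o=np.array(p['xyz']); return o+w*((z-o[2])/w[:,2])[:,None]
def cloud(name,tag):
    d=np.load(f'pics/{tag}.npz')['d'];v,u=np.mgrid[:400,:640]
    P=atdepth(name,np.c_[u.ravel(),v.ravel()],d.ravel()).reshape(400,640,3);P[d==0]=np.nan;return P
E
python3 - <<'E'
from h import *
for n in('top','side'):
    grab(n,n+'0');print(camera_params(n))
print(observe());print(robot)
E
```

```text
{'mtx': array([[412.69855709,   0.        , 324.06372808],
       [  0.        , 412.69855709, 197.18997925],
       [  0.        ,   0.        ,   1.        ]]), 'k1': 0.007231255850025462, 'xyz': array([ 0.44107733, -0.05255737,  1.29960291]), 'attitude': array([-0.70074172,  0.71108787, -0.03672143,  0.04434661])}
{'mtx': array([[444.5456795 ,   0.        , 317.94259329],
       [  0.        , 444.5456795 , 204.3201737 ],
       [  0.        ,   0.        ,   1.        ]]), 'k1': -0.09208983920486362, 'xyz': array([ 0.25071046, -0.66230917,  0.90769207]), 'attitude': array([ 0.91770265, -0.21427972,  0.08115269, -0.32453088])}
{'clock': 0.1, 'qpos': array([ 1.15335801e+00,  4.91508936e-01,  1.55938090e+00,  1.99223319e-05,
        1.09167655e+00, -1.05639580e-01]), 'dq': array([ 0.00039553, -0.00093103, -0.0015842 , -0.0001261 ,  0.00193162,
        0.00089366]), 'tau': array([ 3.34979486e-03, -6.19445443e+01, -2.62027377e+01, -7.62817172e-05,
        2.90115851e-03, -4.29002216e-05]), 'eef_pos': array([0.19165296, 0.59469263, 0.23078279]), 'tcp_rot': array([ 8.08325299e-01,  5.88735912e-01, -4.25997046e-04,  2.35891476e-04]), 'wrist_force': array([-0.08812056,  0.08278974,  0.3908037 ]), 'wrist_torque': array([-0.00216276,  0.02340977,  0.01491283]), 'width': 0.08522126534627016}
<Robot object at 0x7f9b0726c050>
```

View pics/top0.png

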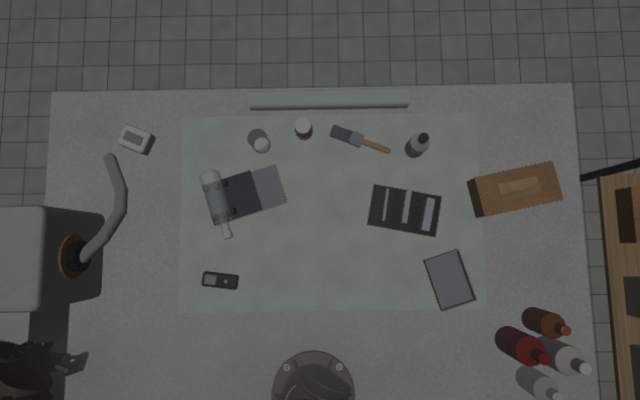

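View pics/side0.png

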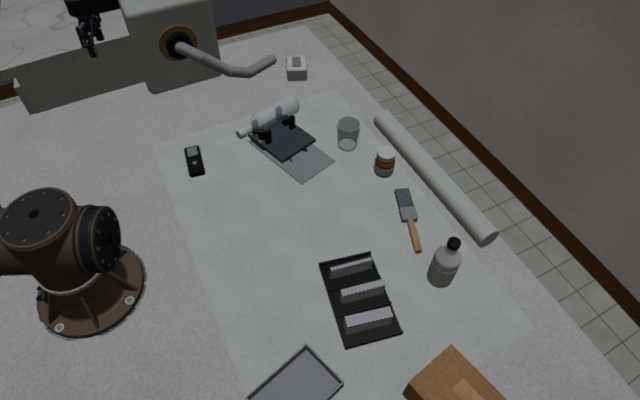

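Run:
```python
from h import *
crop('top0',355,175,455,245,8);crop('top0',190,155,300,245,7);crop('side0',310,240,410,355,5)
P=cloud('top','top0')
for uv in [(430,213),(405,206),(391,203),(270,190),(240,200),(437,235),(372,188)]: print(uv,P[uv[1],uv[0]].round(4))
```

```text
(430, 213) [ 0.5323 -0.3602  0.048 ]
(405, 206) [ 0.5549 -0.2861  0.0452]
(391, 203) [ 0.5684 -0.2494  0.0086]
(270, 190) [0.6163 0.1318 0.0019]
(240, 200) [0.5824 0.2203 0.033 ]
(437, 235) [ 4.666e-01 -3.907e-01  4.000e-04]
(372, 188) [ 0.6178 -0.192   0.0014]
```

View pics/top0_c355_175.png

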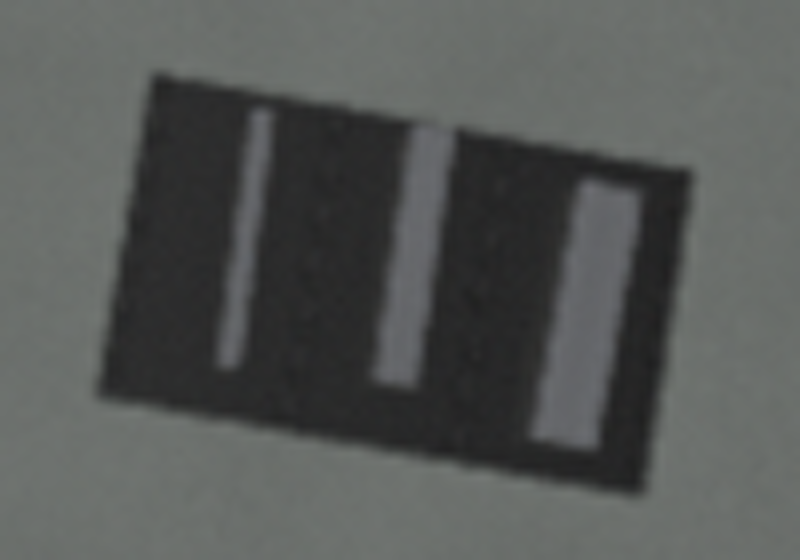

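View pics/top0_c190_155.png

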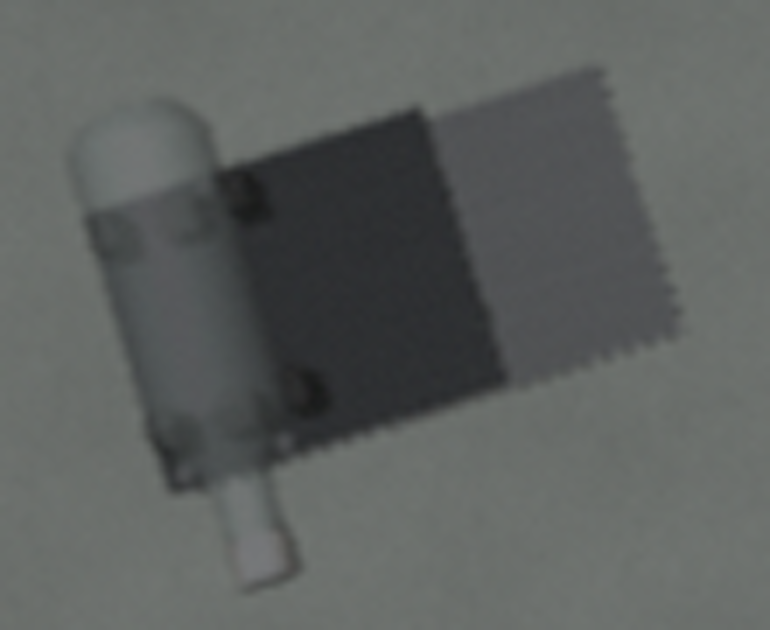

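View pics/side0_c310_240.png

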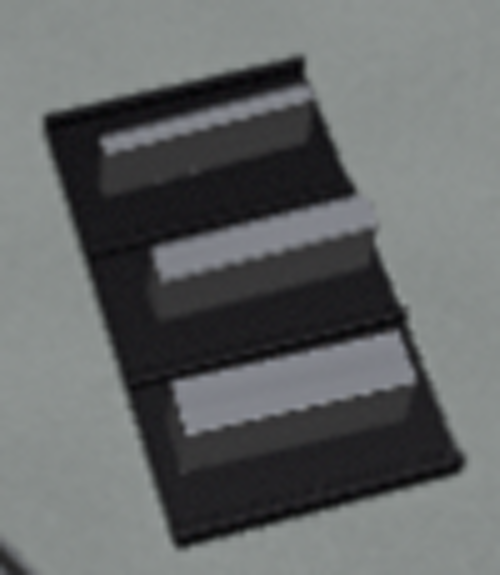

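```bash
cat >> h.py <<'E'
def cz(name,pts,u0,v0,s,z):
    p=(np.array(pts,float)+.5)/s-.5+[u0,v0]; return atz(name,p,z)
E
python3 - <<'E'
from h import *
m=cz('top',[(414,122),(456,128),(417,388),(373,380)],355,175,8,.048)
print(m.round(4),m.mean(0)); v=(m[0]+m[1]-m[2]-m[3])/2;print(np.linalg.norm(v),np.arctan2(v[1],v[0]))
for n,q in dict(thin=[(250,108),(273,110),(241,370),(216,368)],thick=[(580,180),(642,188),(600,450),(532,438)]).items():
    k=cz('top',q,355,175,8,.048);v=(k[0]+k[1]-k[2]-k[3])/2;print(n,k.mean(0),np.linalg.norm(v),np.arctan2(v[1],v[0]))
rk=cz('top',[(155,72),(692,170),(643,492),(98,398)],355,175,8,.008);print('rack',rk.mean(0),[np.linalg.norm(rk[i]-rk[i-1]) for i in range(4)])
s=cz('top',[(420,108),(508,382)],190,155,7,.035);a=cz('top',[(603,68),(682,335)],190,155,7,.005)
print('stage',s,s.mean(0),np.linalg.norm(s[0]-s[1]));print('apron',a,a.mean(0),np.linalg.norm(a[0]-a[1]))
for e in(s,a):
    d=e[1]-e[0];print(np.arctan2(d[0],-d[1]), 'yaw of edge normal', np.degrees(np.arctan2(-d[0],d[1])))
d=s.mean(0)-a.mean(0);print('push dir',np.degrees(np.arctan2(d[1],d[0])),np.hypot(*d[:2]))
# depth of cloud side edges
P=cloud('top','top0')
# stage cloud
Z=P[...,2];M=(Z>.028)&(Z<.042)&(P[...,0]>.45)&(P[...,0]<.72)&(P[...,1]>.13)&(P[...,1]<.36)
q=P[M][:,:2];print(len(q),cv2.minAreaRect(q.astype(np.float32)))
# side-view comparison
P=cloud('side','side0');Z=P[...,2]
for c,lo in (('rack blocks',.044),):
    M=(Z>.040)&(Z<.056)&(P[...,0]>.45)&(P[...,0]<.65)&(P[...,1]<-.2)&(P[...,1]>-.42)
    n,l,st,ce=cv2.connectedComponentsWithStats(M.astype(np.uint8))
    for i in range(1,n):
        if st[i,4]>30: q=P[l==i];print(st[i],q.mean(0),cv2.minAreaRect(q[:,:2].astype(np.float32)))
E
```

```text
[[ 0.6042 -0.2913  0.048 ]
 [ 0.6016 -0.3072  0.048 ]
 [ 0.5028 -0.2887  0.048 ]
 [ 0.5061 -0.2722  0.048 ]] [ 0.55368922 -0.28986913  0.048     ]
0.10023051952336859 -0.18845613071513223
thin [ 0.56057258 -0.2256446   0.048     ] 0.10028268427464267 -0.1560926220013077
thick [ 0.530102   -0.35452245  0.048     ] 0.10057800774455565 -0.21237313335564495
rack [ 0.54638413 -0.28973182  0.008     ] [np.float64(0.1307619326683497), np.float64(0.21348495953584024), np.float64(0.12792022610584683), np.float64(0.21395697757686521)]
stage [[0.67566007 0.19084788 0.035     ]
 [0.55275947 0.15126099 0.035     ]] [0.61420977 0.17105444 0.035     ] 0.12911884705659743
apron [[0.69838933 0.11317912 0.005     ]
 [0.57549241 0.07759345 0.005     ]] [0.63694087 0.09538628 0.005     ] 0.1279452745034682
-1.2591851829398082 yaw of edge normal 107.85400339214053
-1.2889475245154267 yaw of edge normal 106.14874683143086
push dir 106.72053884930529 0.07900868568057924
1194 ((0.5912021994590759, 0.2443479299545288), (0.13021351397037506, 0.15468913316726685), 17.437450408935547)
[330 257  43  15 203] [ 0.55981597 -0.22857842  0.04596837] ((0.5597503185272217, -0.22743596136569977), (0.010556533001363277, 0.0997786819934845), 79.5975341796875)
[340 279  46  18 342] [ 0.553646   -0.29229264  0.04768498] ((0.5538510680198669, -0.2907090485095978), (0.017925746738910675, 0.1013612449169159), 79.53540802001953)
[344 306  49  23 595] [ 0.52858029 -0.35671269  0.04748456] ((0.5302802324295044, -0.3558303415775299), (0.026051010936498642, 0.10116551071405411), 77.50363159179688)
```

```bash
cat >> h.py <<'E'
def plan(*wps):
    """waypoints (x,y,z,yawdeg): print tool-frame total shift & roll in move units"""
    s=observe();p=np.array(s['eef_pos']);x=R.from_quat(s['tcp_rot']).as_matrix();yaw=np.degrees(np.arctan2(x[1,0],x[0,0]))
    print('t',round(s['clock'],2),'pos',p.round(4),'yaw',round(yaw,2),'tilt',x[:,2].round(4),'w',round(s['width'],4),'F',np.round(s['wrist_force'],1))
    for w in wps:
        d=np.array(w[:3])-p;c,sn=np.cos(np.radians(yaw)),np.sin(np.radians(yaw))
        dy=(w[3]-yaw+180)%360-180
        print(w,'tool shift units',np.round([(c*d[0]+sn*d[1])*10,(sn*d[0]-c*d[1])*10,-d[2]*10],3),'roll',round(-dy/180,4),'dist',np.linalg.norm(d).round(3)); p=np.array(w[:3]);yaw=w[3]
g0=np.array([.6143,.1707]);GY=107.3
def G(x,y,z=0):
    a=np.radians(GY);return (g0[0]+x*np.cos(a)-y*np.sin(a),g0[1]+x*np.sin(a)+y*np.cos(a),z)
E
python3 - <<'E'
from h import *
plan((.5,.15,.23,72.1),(.5537,-.2895,.2,79.4))
print(G(-.05,-.028),robot.hold_point_z)
E
```

```text
t 0.1 pos [0.1917 0.5947 0.2308] yaw 72.13 tilt [-4.e-04 -9.e-04 -1.e+00] w 0.0852 F [-0.1  0.1  0.4]
(0.5, 0.15, 0.23, 72.1) tool shift units [-3.287  4.299  0.008] roll 0.0002 dist 0.541
(0.5537, -0.2895, 0.2, 79.4) tool shift units [-4.017  1.862  0.3  ] roll -0.0406 dist 0.444
(np.float64(0.6559020460899676), np.float64(0.13128845649903814), 0) 0.0187
```

play_rows(
  steps=[
    [-0.365,0.478,0,0,50],
    [-0.365,0.478,0,0,50],
    [-0.365,0.478,0,0,50],
    [-0.365,0.478,0,0,50],
    [-0.365,0.478,0,0,50],
    [-0.365,0.478,0,0,50],
    [-0.365,0.478,0,0,50],
    [-0.365,0.478,0,0,50],
    [-0.365,0.478,0,-0.04,50],
  ],
  grip_force=60,
)

```text
clock: 1.23
eef_pos: [0.5073, 0.1393, 0.2291]
tcp_rot: [0.767, 0.642, -0.001, 0.0]
wrist_force: [0.7, 1.3, 0.1]
width: 0.0503
```

Run:
```python
from h import *
plan((.5537,-.2895,.2,79.4))
```

```text
t 1.23 pos [0.5073 0.1393 0.2291] yaw 79.87 tilt [-0.0018 -0.0022 -1.    ] w 0.0503 F [0.7 1.3 0.1]
(0.5537, -0.2895, 0.2, 79.4) tool shift units [-4.14   1.211  0.291] roll 0.0026 dist 0.432
```

play_rows(
  steps=[
    [-0.517,0.151,0.036,0,40],
    [-0.517,0.151,0.036,0,40],
    [-0.517,0.151,0.036,0,40],
    [-0.517,0.151,0.036,0,40],
    [-0.517,0.151,0.036,0,40],
    [-0.517,0.151,0.036,0,40],
    [-0.517,0.151,0.036,0,40],
    [-0.517,0.151,0.036,0,40],
    [0,0,0,0,40],
  ],
)

```text
clock: 2.35
eef_pos: [0.5543, -0.3074, 0.1971]
tcp_rot: [0.768, 0.641, -0.002, -0.001]
wrist_force: [-0.1, 1.1, 0.1]
width: 0.0401
```

Run:
```python
from h import *
plan((.5537,-.2900,.1,79.4),(.5537,-.2900,.022,79.4))
```

```text
t 2.35 pos [ 0.5543 -0.3074  0.1971] yaw 79.71 tilt [-4.5e-03 -7.0e-04 -1.0e+00] w 0.0401 F [-0.1  1.1  0.1]
(0.5537, -0.29, 0.1, 79.4) tool shift units [ 0.17  -0.037  0.971] roll 0.0017 dist 0.099
(0.5537, -0.29, 0.022, 79.4) tool shift units [0.   0.   0.78] roll -0.0 dist 0.078
```

play_rows(
  steps=[
    [0.17,-0.037,0.4,0.0017,40],
    [0,0,0.4,0,40],
    [0,0,0,0,40],
    [0,0,0,0,40],
  ],
)

```text
clock: 2.85
eef_pos: [0.5535, -0.2882, 0.1167]
tcp_rot: [0.769, 0.639, -0.002, -0.001]
wrist_force: [0.9, -0.8, 0.6]
width: 0.0398
```

Run:
```python
from h import *
plan((.5537,-.2900,.1,79.4),(.5537,-.2900,.022,79.4))
grab('side','side1');crop('side1',280,170,440,360,4)
```

```text
t 2.85 pos [ 0.5535 -0.2882  0.1167] yaw 79.39 tilt [-4.e-03 -6.e-04 -1.e+00] w 0.0398 F [ 0.9 -0.8  0.6]
(0.5537, -0.29, 0.1, 79.4) tool shift units [-0.017  0.006  0.167] roll -0.0001 dist 0.017
(0.5537, -0.29, 0.022, 79.4) tool shift units [0.   0.   0.78] roll -0.0 dist 0.078
```

View pics/side1_c280_170.png

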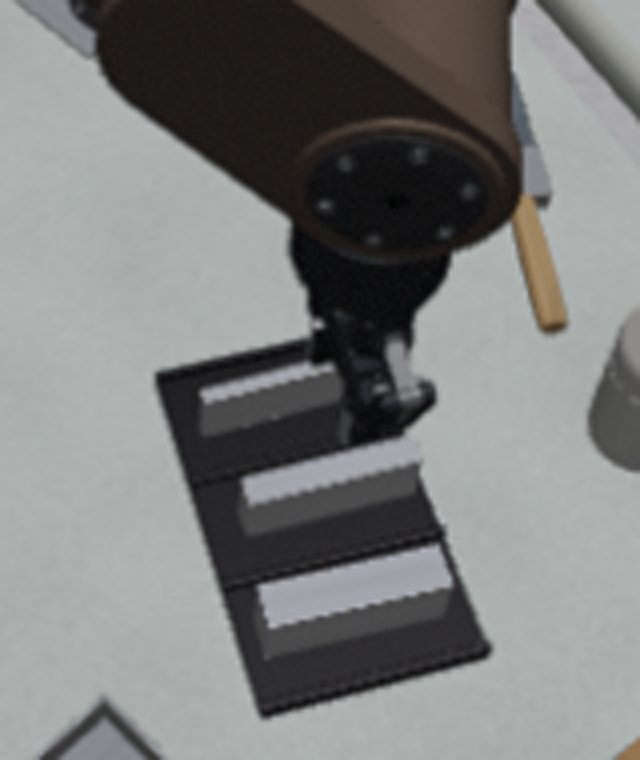

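play_rows(
  steps=[
    [-0.017,0.006,0.3,0,40],
    [0,0,0.2,0,40],
    [0,0,0,0,40],
    [0,0,0,0,40],
  ],
)

```text
clock: 3.4
eef_pos: [0.5562, -0.2912, 0.0725]
tcp_rot: [0.769, 0.639, -0.0, 0.004]
wrist_force: [0.1, -0.1, -0.1]
width: 0.04
```

Run:
```python
from h import *
plan((.5537,-.2900,.022,79.4))
```

```text
t 3.4 pos [ 0.5562 -0.2912  0.0725] yaw 79.41 tilt [ 0.0041 -0.0058 -1.    ] w 0.04 F [ 0.1 -0.1 -0.1]
(0.5537, -0.29, 0.022, 79.4) tool shift units [ 0.007 -0.026  0.505] roll 0.0001 dist 0.051
```

play_rows(
  steps=[
    [0.007,-0.02,0.2,0,40],
    [0,0,0.2,0,40],
    [0,0,0.1,0,40],
    [0,0,0,0,40],
  ],
)

```text
clock: 3.9
eef_pos: [0.5564, -0.2915, 0.0246]
tcp_rot: [0.769, 0.639, 0.001, 0.006]
wrist_force: [0.8, -0.7, 0.8]
width: 0.0401
```

Run:
```python
from h import *
plan((.5537,-.2900,.022,79.4))
```

```text
t 3.9 pos [ 0.5564 -0.2915  0.0246] yaw 79.42 tilt [ 0.0089 -0.0091 -0.9999] w 0.0401 F [ 0.8 -0.7  0.8]
(0.5537, -0.29, 0.022, 79.4) tool shift units [ 0.01  -0.029  0.026] roll 0.0001 dist 0.004
```

play_rows(
  steps=[
    [0,-0.02,0,0,0],
    [0,0,0,0,0],
    [0,0,0,0,0],
    [0,0,0,0,0],
    [0,0,0,0,0],
  ],
)

```text
clock: 4.53
eef_pos: [0.5546, -0.2913, 0.0256]
tcp_rot: [0.769, 0.639, 0.001, 0.007]
wrist_force: [0.1, -0.2, -2.2]
width: 0.0147
```

Run:
```python
from h import *
plan((.5537,-.2900,.11,79.4))
```

```text
t 4.53 pos [ 0.5546 -0.2913  0.0256] yaw 79.42 tilt [ 0.0098 -0.0096 -0.9999] w 0.0147 F [ 0.1 -0.2 -2.2]
(0.5537, -0.29, 0.11, 79.4) tool shift units [ 0.011 -0.011 -0.844] roll 0.0001 dist 0.084
```

play_rows(
  steps=[
    [0,0,-0.2,0,0],
    [0,0,-0.3,0,0],
    [0,0,-0.4,0,0],
    [0,0,-0.2,0,0],
    [0,0,0,0,0],
  ],
)

```text
clock: 5.15
eef_pos: [0.5536, -0.2902, 0.1439]
tcp_rot: [0.769, 0.639, 0.001, 0.008]
wrist_force: [1.1, 0.3, -2.5]
width: 0.015
```

Run:
```python
from h import *
x,y,_=G(-.056,.028)
plan((x,y-.08,.13,79.4),(x,y,.13,17.3))
grab('side','side2');crop('side2',280,170,440,360,4)
```

```text
t 5.15 pos [ 0.5536 -0.2902  0.1439] yaw 79.42 tilt [ 0.0119 -0.011  -0.9999] w 0.015 F [ 1.1  0.3 -2.5]
(np.float64(0.6042196905622776), np.float64(0.028906898753665325), 0.13, 79.4) tool shift units [ 3.23  -0.089  0.139] roll 0.0001 dist 0.323
(np.float64(0.6042196905622776), np.float64(0.10890689875366533), 0.13, 17.3) tool shift units [ 0.786 -0.147 -0.   ] roll 0.345 dist 0.08
```

View pics/side2_c280_170.png

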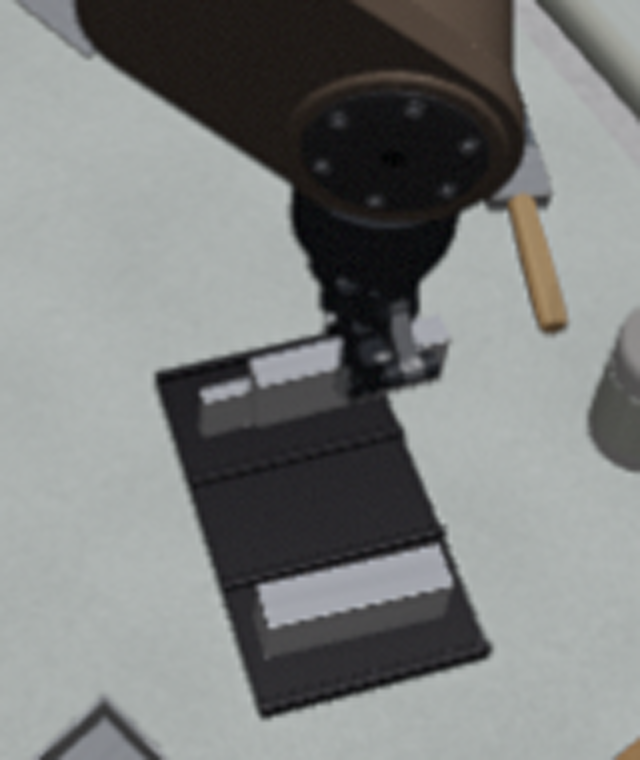

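play_rows(
  steps=[
    [0.3,-0.01,0,0,0],
    [0.45,-0.01,0,0,0],
    [0.5,-0.015,0,0,0],
    [0.5,-0.015,0,0,0],
    [0.5,-0.015,0,0,0],
    [0.4,-0.015,0,0,0],
    [0.3,0,0,0,0],
    [0.15,0,0,0,0],
    [0,0,0,0,0],
  ],
)

```text
clock: 6.32
eef_pos: [0.6005, 0.0252, 0.1327]
tcp_rot: [0.77, 0.638, -0.003, 0.003]
wrist_force: [-0.8, -0.8, -1.9]
width: 0.015
```

play_rows(
  steps=[
    [0,0,0,0.03,0],
    [0,0,0,0.05,0],
    [0,0,0,0.055,0],
    [0,0,0,0.055,0],
    [0,0,0,0.055,0],
    [0,0,0,0.04,0],
    [0,0,0,0.03,0],
    [0,0,0,0.01,0],
    [0,0,0,0,0],
  ],
)

```text
clock: 7.45
eef_pos: [0.5986, 0.0131, 0.1305]
tcp_rot: [0.987, 0.16, -0.003, 0.004]
wrist_force: [0.1, -0.1, -2.0]
width: 0.0147
```

Run:
```python
from h import *
x,y,_=G(-.056,.028)
plan((x,y,.13,17.3))
```

```text
t 7.45 pos [0.5986 0.0131 0.1305] yaw 18.39 tilt [-0.0054 -0.0091 -0.9999] w 0.0147 F [ 0.1 -0.1 -2. ]
(np.float64(0.6042196905622776), np.float64(0.10890689875366533), 0.13, 17.3) tool shift units [ 0.355 -0.891  0.005] roll 0.0061 dist 0.096
```

play_rows(
  steps=[
    [0.1,-0.2,0,0.006,0],
    [0.1,-0.3,0,0,0],
    [0.1,-0.25,0.2,0,0],
    [0.05,-0.13,0.3,0,0],
    [0,0,0.2,0,0],
    [0,0,0,0,0],
  ],
)

```text
clock: 8.2
eef_pos: [0.6058, 0.1075, 0.0581]
tcp_rot: [0.988, 0.154, -0.003, 0.004]
wrist_force: [-1.2, 0.0, -2.0]
width: 0.0148
```

Run:
```python
from h import *
x,y,_=G(-.056,.028)
plan((x,y,.0235,17.3))
grab('side','side3');crop('side3',220,90,350,190,6)
```

```text
t 8.2 pos [0.6058 0.1075 0.0581] yaw 17.73 tilt [-0.004  -0.0093 -0.9999] w 0.0148 F [-1.2  0.  -2. ]
(np.float64(0.6042196905622776), np.float64(0.10890689875366533), 0.0235, 17.3) tool shift units [-0.011 -0.018  0.346] roll 0.0024 dist 0.035
```

View pics/side3_c220_90.png

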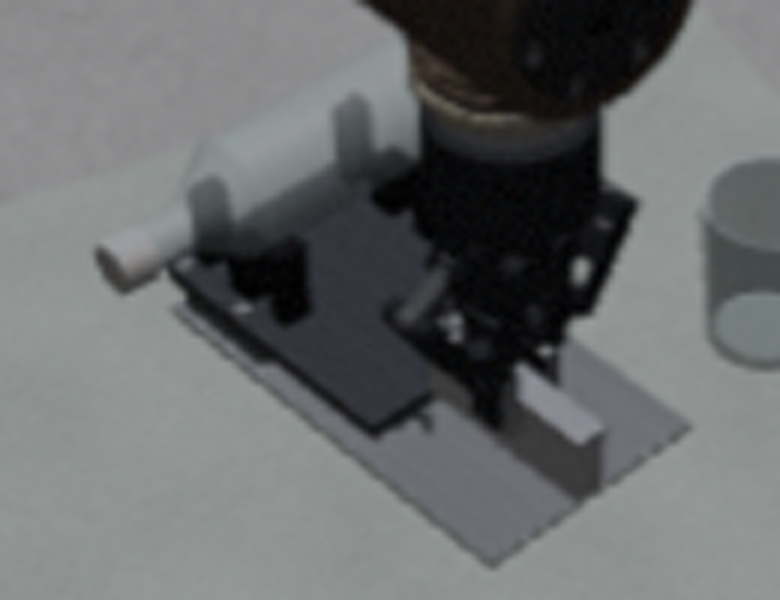

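play_rows(
  steps=[
    [-0.01,0,0.13,0.002,0],
    [0,0,0.1,0,0],
    [0,0,0.05,0,0],
    [0,0,0,0,0],
    [0,0,0,0,0],
  ],
)

```text
clock: 8.88
eef_pos: [0.6063, 0.1061, 0.0312]
tcp_rot: [0.989, 0.151, -0.0, 0.004]
wrist_force: [-0.0, -0.0, -1.6]
width: 0.015
```

Run:
```python
from h import *
x,y,_=G(-.056,.028)
plan((x,y,.0235,17.3))
```

```text
t 8.88 pos [0.6063 0.1061 0.0312] yaw 17.32 tilt [ 5.e-04 -9.e-03 -1.e+00] w 0.015 F [-0.  -0.  -1.6]
(np.float64(0.6042196905622776), np.float64(0.10890689875366533), 0.0235, 17.3) tool shift units [-0.011 -0.033  0.077] roll 0.0001 dist 0.008
```

play_rows(
  steps=[
    [-0.01,-0.02,0.05,0,0],
    [0,0,0.03,0,0],
    [0,0,0.02,0,0],
    [0,0,0,0,0],
  ],
)

```text
clock: 9.38
eef_pos: [0.605, 0.1079, 0.0222]
tcp_rot: [0.989, 0.151, 0.0, 0.005]
wrist_force: [0.3, 0.5, -2.0]
width: 0.0145
```

Run:
```python
from h import *
x,y,_=G(-.056,.028)
plan((x,y,.0225,17.3))
```

```text
t 9.38 pos [0.605  0.1079 0.0222] yaw 17.34 tilt [ 0.0021 -0.009  -1.    ] w 0.0145 F [ 0.3  0.5 -2. ]
(np.float64(0.6042196905622776), np.float64(0.10890689875366533), 0.0225, 17.3) tool shift units [-0.005 -0.012 -0.003] roll 0.0002 dist 0.001
```

play_rows(
  steps=[
    [0,-0.01,0.02,0,0],
    [0,0,0.01,0,0],
    [0,0,0,0,0],
  ],
)

```text
clock: 9.75
eef_pos: [0.6052, 0.108, 0.0222]
tcp_rot: [0.989, 0.151, 0.001, 0.005]
wrist_force: [0.4, -0.7, -1.8]
width: 0.0146
```

Run:
```python
from h import *
plan()
```

```text
t 9.75 pos [0.6052 0.108  0.0222] yaw 17.35 tilt [ 0.004  -0.01   -0.9999] w 0.0146 F [ 0.4 -0.7 -1.8]
```

play_rows(
  steps=[
    [0,-0.01,0.03,0,0],
    [0,0,0.03,0,0],
  ],
)

```text
clock: 10.0
eef_pos: [0.6054, 0.108, 0.022]
tcp_rot: [0.989, 0.151, 0.002, 0.006]
wrist_force: [-15.3, 1.5, 41.8]
width: 0.0149
```

Run:
```python
from h import *
plan()
grab('side','side4');crop('side4',220,90,350,190,6)
```

```text
t 10.0 pos [0.6054 0.108  0.022 ] yaw 17.37 tilt [ 0.0064 -0.0111 -0.9999] w 0.0149 F [-15.3   1.5  41.8]
```

View pics/side4_c220_90.png

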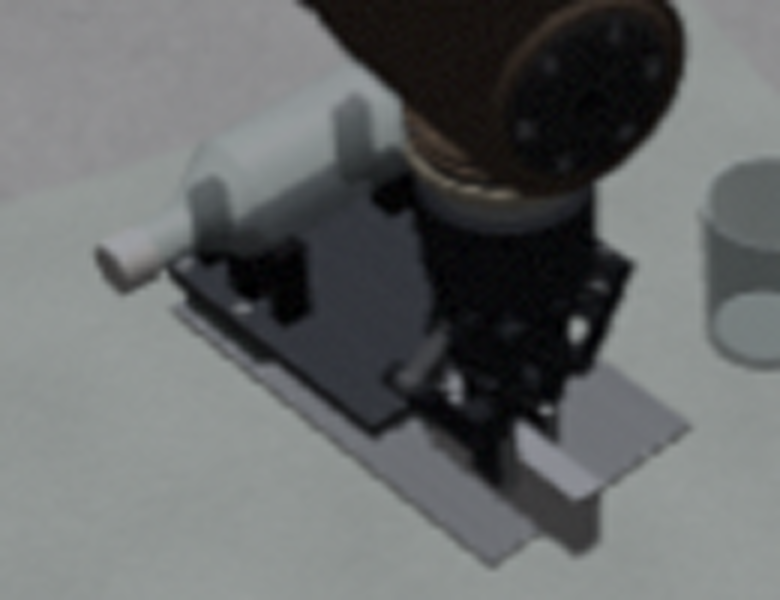

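play_rows(
  steps=[
    [0,0,-0.01,0,10],
    [0,0,0,0,25],
    [0,0,0,0,40],
    [0,0,0,0,40],
  ],
)

```text
clock: 10.55
eef_pos: [0.6057, 0.1081, 0.0229]
tcp_rot: [0.988, 0.151, 0.003, 0.006]
wrist_force: [-0.1, 0.4, -0.2]
width: 0.0405
```

Run:
```python
from h import *
plan()
grab('side','side5');crop('side5',220,90,350,190,6)
```

```text
t 10.55 pos [0.6057 0.1081 0.0229] yaw 17.38 tilt [ 0.0075 -0.011  -0.9999] w 0.0405 F [-0.1  0.4 -0.2]
```

View pics/side5_c220_90.png

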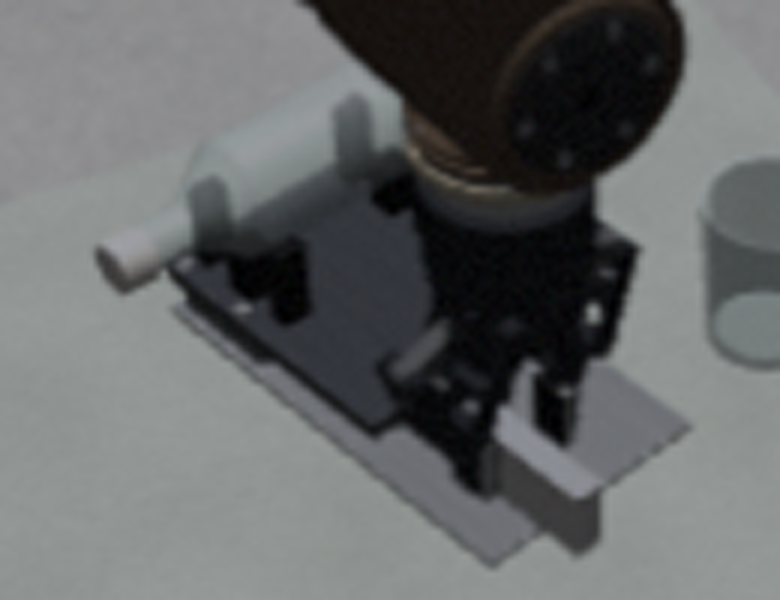

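play_rows(
  steps=[
    [0,0,-0.2,0,40],
    [0,0,-0.3,0,40],
    [0,0,-0.2,0,40],
    [-0.25,0,0,0,20],
    [-0.25,0,0,0,0],
    [0,0,0,0,0],
    [0,0,0,0,0],
  ],
)

```text
clock: 11.48
eef_pos: [0.5583, 0.094, 0.1022]
tcp_rot: [0.988, 0.151, 0.006, 0.006]
wrist_force: [0.3, 0.1, -0.1]
width: -0.0002
```

Run:
```python
from h import *
x,y,_=G(-.056,.075)
plan((x,y,.036,17.3))
grab('top','top6');crop('top6',190,155,300,245,7)
```

```text
t 11.47 pos [0.5583 0.094  0.1022] yaw 17.4 tilt [ 0.014  -0.0106 -0.9998] w -0.0002 F [ 0.3  0.1 -0.1]
(np.float64(0.5593459329856462), np.float64(0.09493027967200938), 0.036, 17.3) tool shift units [ 0.013 -0.006  0.662] roll 0.0005 dist 0.066
```

View pics/top6_c190_155.png

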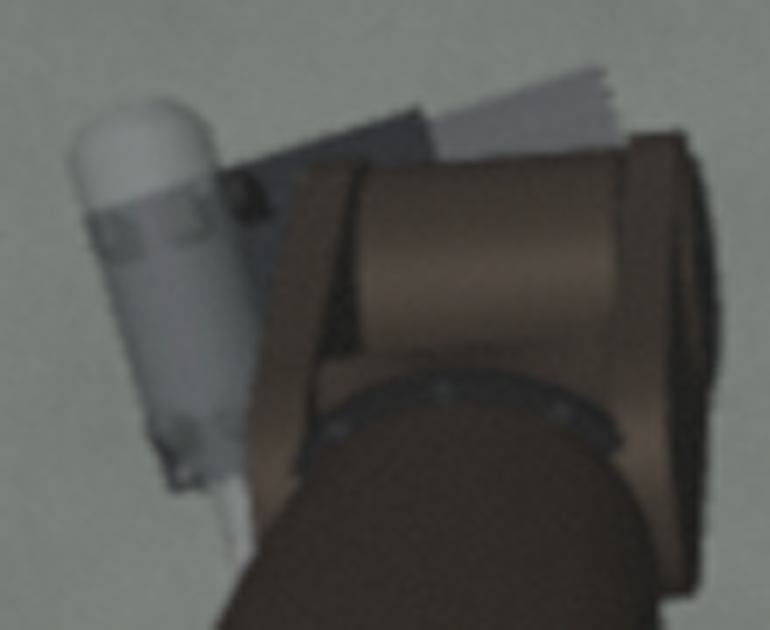

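play_rows(
  steps=[
    [0,0,0.25,0,0],
    [0,0,0.25,0,0],
    [0,0,0.15,0,0],
    [0,0,0,0,0],
    [0,0,0,0,0],
  ],
)

```text
clock: 12.15
eef_pos: [0.5625, 0.0941, 0.0365]
tcp_rot: [0.988, 0.151, 0.008, 0.006]
wrist_force: [-0.4, -0.0, 1.3]
width: -0.0001
```

Run:
```python
from h import *
x,y,_=G(-.056,.075)
plan((x,y,.037,17.3))
grab('side','side6');crop('side6',220,90,350,190,6)
```

```text
t 12.15 pos [0.5625 0.0941 0.0365] yaw 17.43 tilt [ 0.0172 -0.0103 -0.9998] w -0.0001 F [-0.4 -0.   1.3]
(np.float64(0.5593459329856462), np.float64(0.09493027967200938), 0.037, 17.3) tool shift units [-0.028 -0.018 -0.005] roll 0.0007 dist 0.003
```

View pics/side6_c220_90.png

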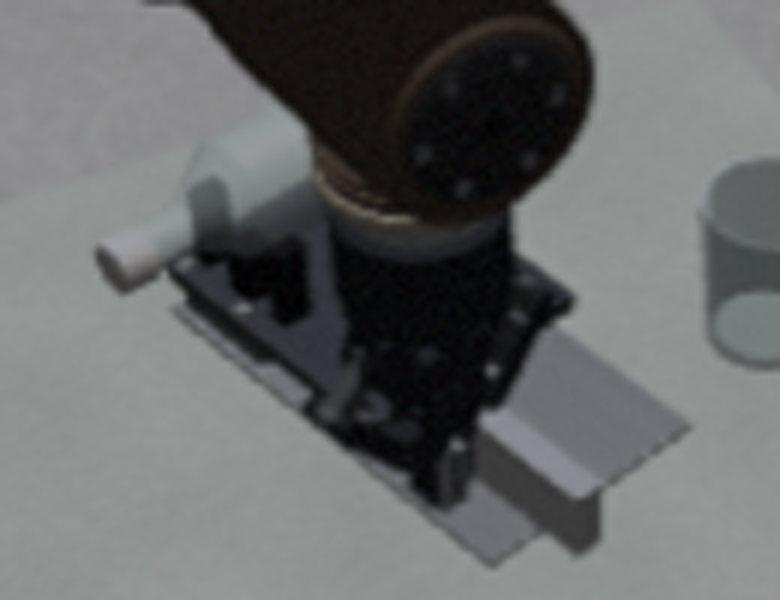

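play_rows(
  steps=[
    [0.08,0,0,0,0],
    [0.08,0,0,0,0],
    [0.08,0,0,0,0],
    [0,0,0,0,0],
  ],
)

```text
clock: 12.7
eef_pos: [0.5882, 0.102, 0.0386]
tcp_rot: [0.988, 0.152, 0.009, 0.007]
wrist_force: [0.2, 0.1, -0.2]
width: -0.0
```

Run:
```python
from h import *
plan()
grab('side','side7');crop('side7',220,90,350,190,6)
```

```text
t 12.7 pos [0.5882 0.102  0.0386] yaw 17.44 tilt [ 0.0205 -0.0101 -0.9997] w -0.0 F [ 0.2  0.1 -0.2]
```

View pics/side7_c220_90.png

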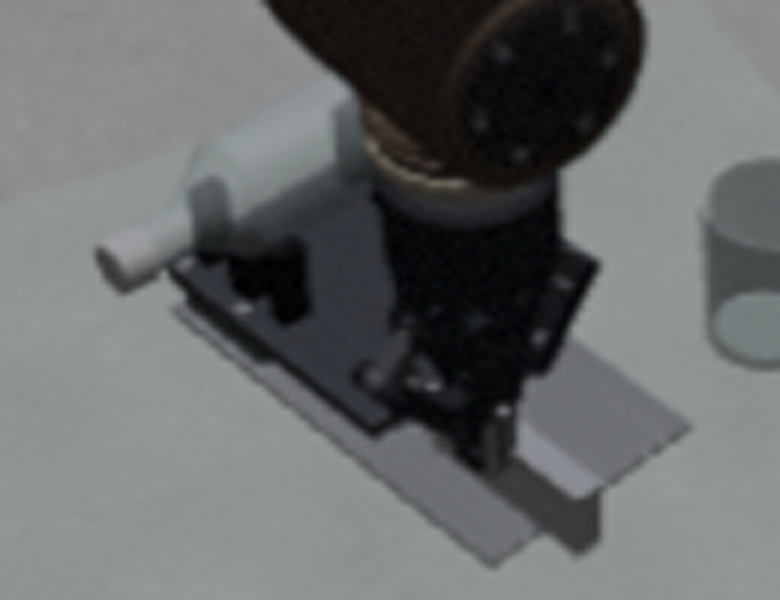

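play_rows(
  steps=[
    [0.05,0,0.02,0,0],
    [0.06,0,0,0,0],
    [0.06,0,0,0,0],
    [0.06,0,0,0,0],
    [0,0,0,0,0],
  ],
)

```text
clock: 13.38
eef_pos: [0.6114, 0.109, 0.0412]
tcp_rot: [0.988, 0.151, 0.011, 0.007]
wrist_force: [-0.1, -0.7, 0.2]
width: -0.0002
```

Run:
```python
from h import *
plan()
grab('side','side8');crop('side8',220,90,350,190,6)
```

```text
t 13.38 pos [0.6114 0.109  0.0412] yaw 17.44 tilt [ 0.0244 -0.0101 -0.9997] w -0.0002 F [-0.1 -0.7  0.2]
```

View pics/side8_c220_90.png

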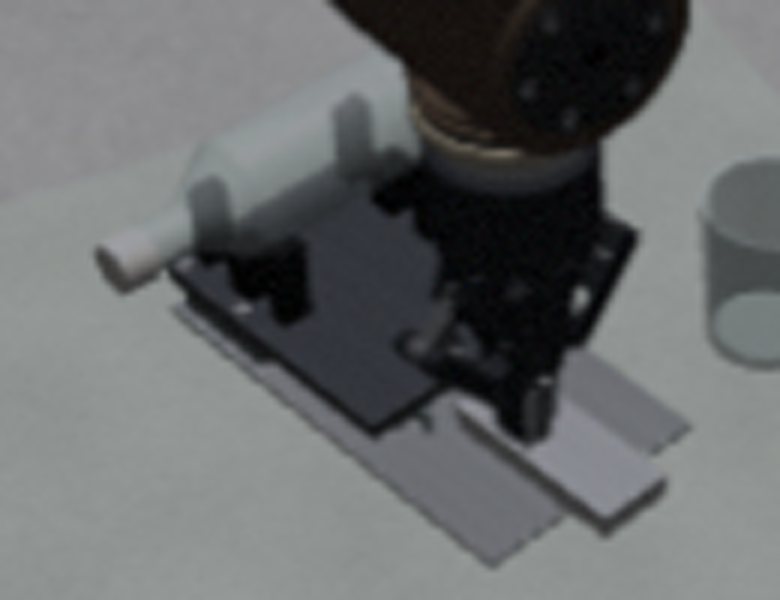

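play_rows(
  steps=[
    [0,0,-0.2,0,0],
    [0,0,-0.3,0,0],
    [0,0.2,-0.2,0,20],
    [0,0.4,0,0,40],
    [0,0.5,0,0,60],
    [0,0.4,0,0,70],
    [0,0.2,0,0,70],
    [0,0,0,0,70],
  ],
)

```text
clock: 14.42
eef_pos: [0.6586, -0.0565, 0.113]
tcp_rot: [0.988, 0.152, 0.008, 0.006]
wrist_force: [-0.5, 0.4, -0.0]
width: 0.07
```

Run:
```python
from h import *
plan()
grab('side','side9');crop('side9',220,90,350,190,6)
grab('top','top9');crop('top9',190,155,300,245,7)
```

```text
t 14.43 pos [ 0.6586 -0.0565  0.113 ] yaw 17.52 tilt [ 0.0168 -0.0101 -0.9998] w 0.07 F [-0.5  0.4 -0. ]
```

View pics/side9_c220_90.png

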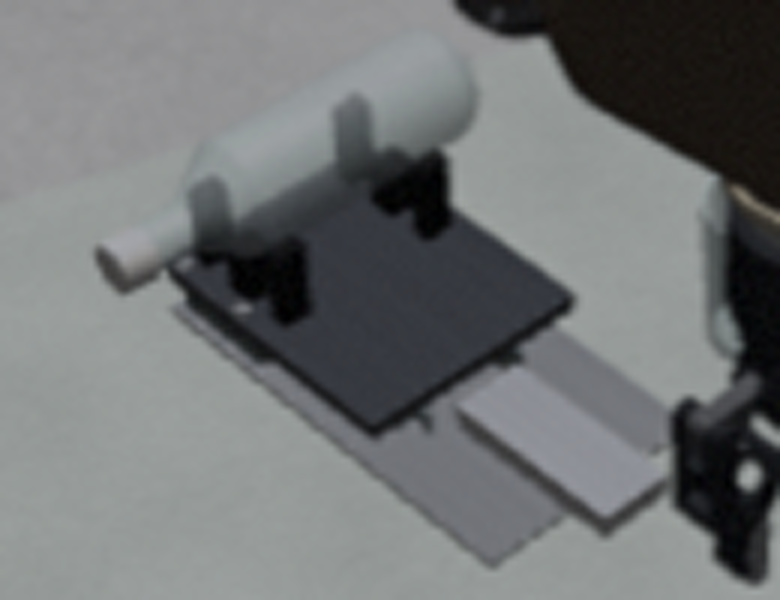

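View pics/top9_c190_155.png

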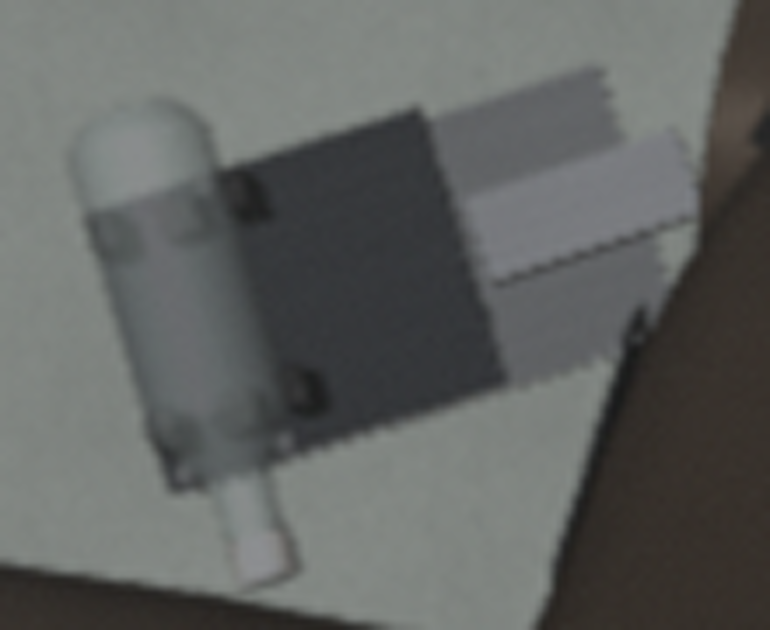

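```bash
cat >> h.py <<'E'
def ing(P):
    a=np.radians(GY);d=np.atleast_2d(P)[:,:2]-g0;return np.c_[d@[np.cos(a),np.sin(a)],d@[-np.sin(a),np.cos(a)]]
def blk(name,tag,z0=.015,z1=.028,xr=(-.14,.0),yr=(-.045,.05)):
    P=cloud(name,tag);q=P.reshape(-1,3);g=ing(q);M=(q[:,2]>z0)&(q[:,2]<z1)&(g[:,0]>xr[0])&(g[:,0]<xr[1])&(abs(g[:,1])<.05)
    r=cv2.minAreaRect(g[M].astype(np.float32));print(tag,M.sum(),'gap-frame rect',r,'mean',g[M].mean(0),'z',np.median(q[M,2]))
E
python3 - <<'E'
from h import *
c=cz('top',[(464,198),(492,284),(700,215),(670,127)],190,155,7,.021);g=ing(c);print((g*1000).round(1),g.mean(0)*1000)
blk('top','top9');blk('side','side9')
E
```

```text
[[  -4.1  -22.5]
 [  -4.6   18.5]
 [-102.3   17.8]
 [-101.5  -24.4]] [-53.12042637  -2.65527084]
top9 401 gap-frame rect ((-0.05495709925889969, -0.0017828438431024551), (0.09962088614702225, 0.04069320484995842), 0.9173117280006409) mean [-0.0546391  -0.00132671] z 0.020483041064052854
side9 414 gap-frame rect ((-0.053838226944208145, -0.0015793275088071823), (0.042164746671915054, 0.10699412971735), 89.9390869140625) mean [-0.05776873 -0.00069383] z 0.020323417526497467
```

Run:
```python
from h import *
plan((*G(-.14,-.0015)[:2],.11,17.3),(*G(-.14,-.0015)[:2],.013,17.3))
```

```text
t 14.53 pos [ 0.6583 -0.0549  0.1131] yaw 17.62 tilt [ 0.0165 -0.0099 -0.9998] w 0.0696 F [ 0.7  0.6 -0.6]
(np.float64(0.6573646235701441), np.float64(0.037479550380725), 0.11, 17.3) tool shift units [ 0.271 -0.883  0.031] roll 0.0018 dist 0.092
(np.float64(0.6573646235701441), np.float64(0.037479550380725), 0.013, 17.3) tool shift units [0.   0.   0.97] roll -0.0 dist 0.097
```

play_rows(
  steps=[
    [0.1,-0.25,0,0.002,10],
    [0.1,-0.33,0,0,10],
    [0.07,-0.2,0.1,0,10],
    [0,-0.1,0.3,0,10],
    [0,0,0.3,0,10],
    [0,0,0.15,0,10],
    [0,0,0,0,10],
    [0,0,0,0,10],
  ],
)

```text
clock: 15.52
eef_pos: [0.657, 0.0472, 0.0239]
tcp_rot: [0.988, 0.154, 0.007, 0.006]
wrist_force: [0.4, 0.2, -0.7]
width: 0.0101
```

Run:
```python
from h import *
plan((*G(-.14,-.0015)[:2],.013,17.3))
print(ing(observe()['eef_pos']))
```

```text
t 15.53 pos [0.657  0.0472 0.0239] yaw 17.71 tilt [ 0.0157 -0.0094 -0.9998] w 0.0101 F [ 0.4  0.2 -0.7]
(np.float64(0.6573646235701441), np.float64(0.037479550380725), 0.013, 17.3) tool shift units [-0.026  0.093  0.109] roll 0.0023 dist 0.015
[[-0.13063515 -0.00402182]]
```

play_rows(
  steps=[
    [-0.025,0.03,0.06,0.002,10],
    [0,0,0.04,0,10],
    [0,0,0.01,0,10],
    [0,0,0,0,10],
  ],
)

```text
clock: 16.02
eef_pos: [0.6565, 0.0426, 0.0143]
tcp_rot: [0.989, 0.15, 0.009, 0.006]
wrist_force: [0.3, -0.1, -0.2]
width: 0.0101
```

Run:
```python
from h import *
plan((*G(-.12,-.001)[:2],.013,17.3))
print(ing(observe()['eef_pos']))
grab('side','side10');crop('side10',220,90,350,190,6)
```

```text
t 16.02 pos [0.6565 0.0426 0.0143] yaw 17.28 tilt [ 0.0188 -0.0096 -0.9998] w 0.0101 F [ 0.3 -0.1 -0.2]
(np.float64(0.6509397456888372), np.float64(0.05642607893374209), 0.013, 17.3) tool shift units [-0.012 -0.148  0.013] roll -0.0001 dist 0.015
[[-0.13484512 -0.00220773]]
```

View pics/side10_c220_90.png

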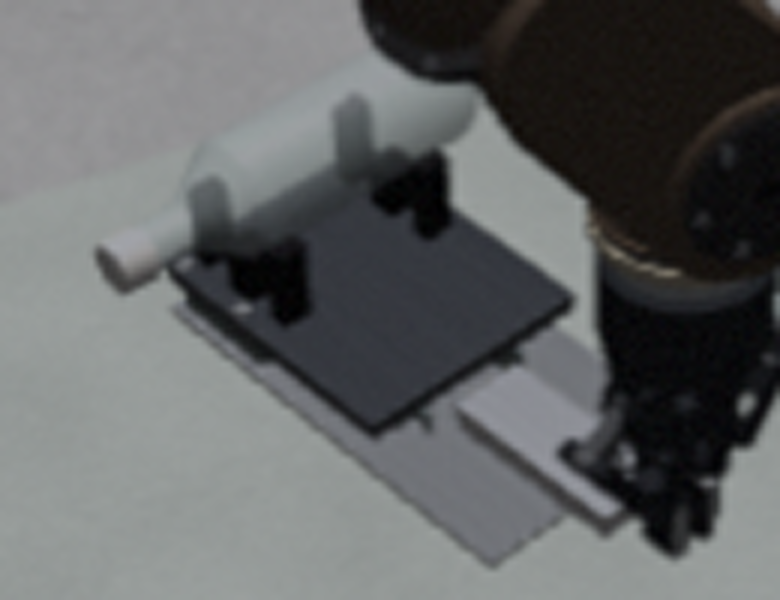

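play_rows(
  steps=[
    [0,-0.08,0.01,0,10],
    [0,-0.08,0,0,10],
    [0,-0.08,0,0,10],
    [0,-0.08,0,0,10],
    [0,-0.08,0,0,10],
    [0,0,0,0,10],
  ],
)

```text
clock: 16.82
eef_pos: [0.644, 0.0841, 0.0131]
tcp_rot: [0.989, 0.151, 0.009, 0.006]
wrist_force: [-0.6, -0.5, 0.1]
width: 0.0098
```

Run:
```python
from h import *
plan((*G(-.055,-.001)[:2],.013,17.3))
print(ing(observe()['eef_pos']))
grab('side','side11');crop('side11',220,90,350,190,6)
```

```text
t 16.82 pos [0.644  0.0841 0.0131] yaw 17.33 tilt [ 0.0198 -0.0097 -0.9998] w 0.0098 F [-0.6 -0.5  0.1]
(np.float64(0.631610378873781), np.float64(0.11848553090142391), 0.013, 17.3) tool shift units [-0.016 -0.365  0.001] roll 0.0002 dist 0.037
[[-0.09152143 -0.00260715]]
```

View pics/side11_c220_90.png

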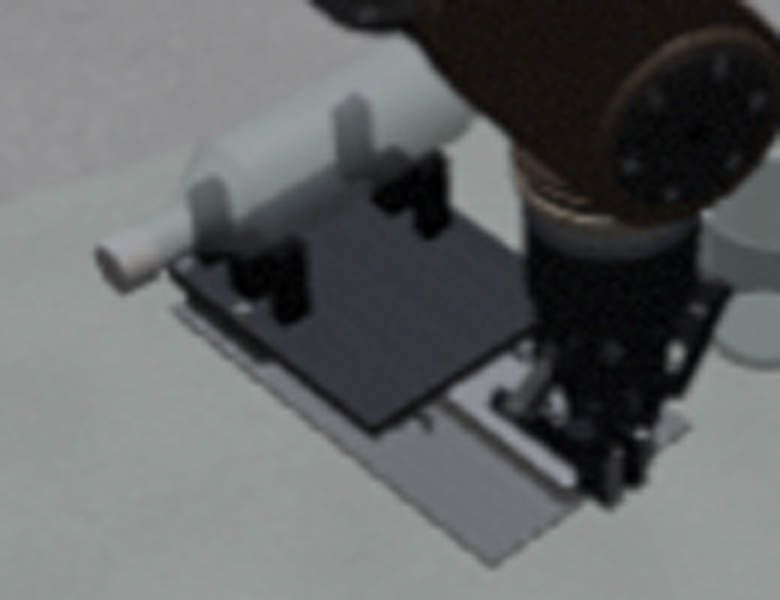

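play_rows(
  steps=[
    [-0.005,-0.06,0,0,10],
    [0,-0.06,0,0,10],
    [0,-0.06,0,0,10],
    [0,-0.05,0,0,10],
    [0,-0.05,0,0,10],
  ],
)

```text
clock: 17.5
eef_pos: [0.6353, 0.1113, 0.0129]
tcp_rot: [0.989, 0.15, 0.01, 0.007]
wrist_force: [0.8, -1.2, 0.9]
width: 0.0099
```

Run:
```python
from h import *
plan((*G(-.053,-.001)[:2],.013,17.3))
print(ing(observe()['eef_pos']))
```

```text
t 17.5 pos [0.6353 0.1113 0.0129] yaw 17.26 tilt [ 0.0208 -0.01   -0.9997] w 0.0099 F [ 0.8 -1.2  0.9]
(np.float64(0.6310156291256255), np.float64(0.12039505250042952), 0.013, 17.3) tool shift units [-0.013 -0.1   -0.001] roll -0.0002 dist 0.01
[[-0.06298969 -0.00233248]]
```

play_rows(
  steps=[
    [0,-0.04,0,0,10],
    [0,-0.04,0,0,10],
    [0,-0.03,0,0,10],
  ],
)

```text
clock: 17.88
eef_pos: [0.6329, 0.121, 0.013]
tcp_rot: [0.989, 0.151, 0.011, 0.008]
wrist_force: [7.0, -28.7, -0.2]
width: 0.0106
```

Run:
```python
from h import *
plan()
print(ing(observe()['eef_pos']))
```

```text
t 17.88 pos [0.6329 0.121  0.013 ] yaw 17.33 tilt [ 0.0231 -0.012  -0.9997] w 0.0106 F [  7.  -28.7  -0.2]
[[-0.05295041 -0.00294446]]
```

play_rows(
  steps=[
    [0,0.05,0,0,10],
    [0,0.1,0,0,10],
    [0,0.3,-0.2,0,10],
    [0,0.5,-0.3,0,10],
    [0,0.5,-0.3,0,10],
    [0,0.4,0,0,10],
    [0,0,0,0,10],
  ],
)

```text
clock: 18.75
eef_pos: [0.6868, -0.0605, 0.0974]
tcp_rot: [0.988, 0.151, 0.009, 0.007]
wrist_force: [-0.3, 0.5, -0.3]
width: 0.0096
```

Run:
```python
from h import *
plan()
grab('side','side12');crop('side12',220,90,350,190,6)
grab('top','top12');crop('top12',190,155,300,245,7)
blk('top','top12',xr=(-.1,0));blk('side','side12',xr=(-.1,0))
```

```text
t 18.75 pos [ 0.6868 -0.0605  0.0974] yaw 17.37 tilt [ 0.0197 -0.011  -0.9997] w 0.0096 F [-0.3  0.5 -0.3]
top12 171 gap-frame rect ((-0.020942501723766327, 0.009691279381513596), (0.0631907656788826, 0.04167826473712921), 89.92863464355469) mean [-0.02094193 -0.00205943] z 0.020645834505107263
side12 183 gap-frame rect ((-0.021757151931524277, 0.002167012542486191), (0.09225859493017197, 0.04308253899216652), 89.91541290283203) mean [-0.02211428 -0.00068127] z 0.020502385751483887
```

View pics/side12_c220_90.png

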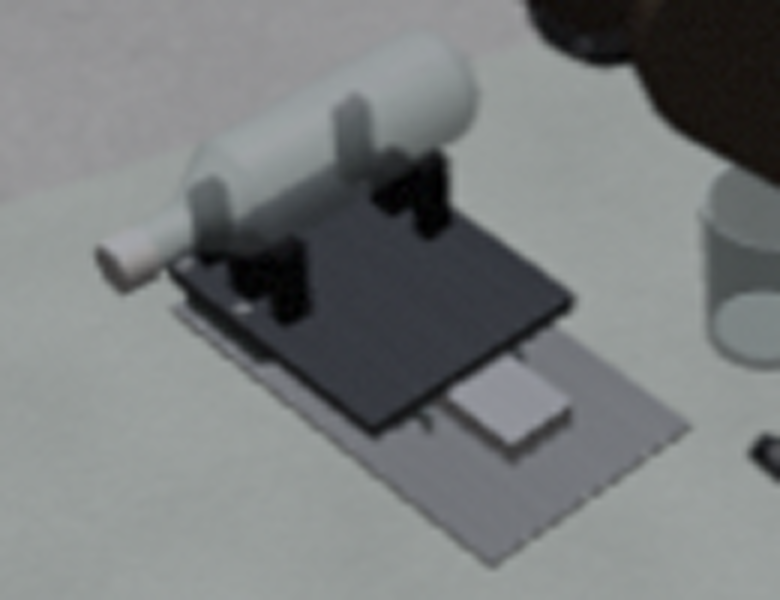

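View pics/top12_c190_155.png

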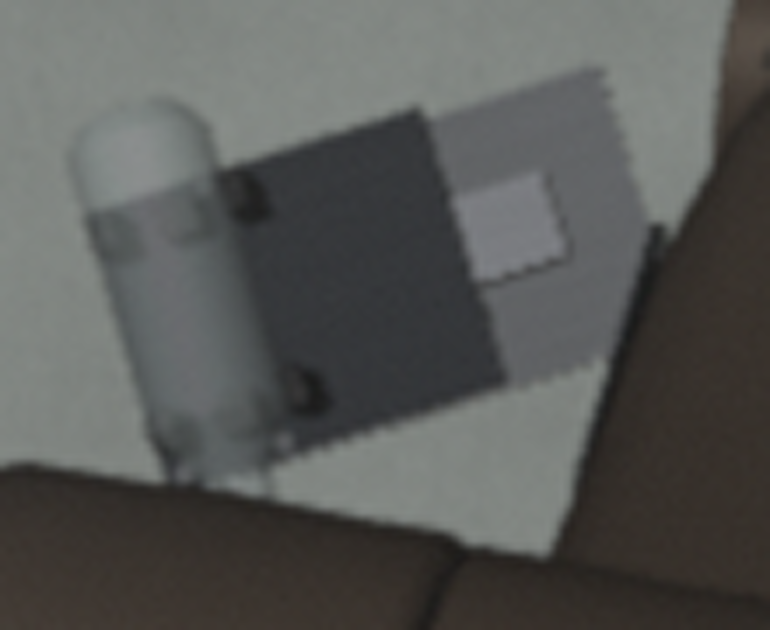

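Run:
```python
from h import *
c=cz('top',[(545,172),(569,246),(484,284),(458,196)],190,155,7,.021);g=ing(c);print((g*1000).round(1))
P=cloud('side','side12');Z=P[...,2]
M=(Z>.040)&(Z<.056)&(P[...,0]>.45)&(P[...,0]<.65)&(P[...,1]<-.2)&(P[...,1]>-.42)
n,l,st,ce=cv2.connectedComponentsWithStats(M.astype(np.uint8))
for i in range(1,n):
    if st[i,4]>30: print(st[i],P[l==i].mean(0))
```

```text
[[-42.1 -22.4]
 [-42.4  12.9]
 [ -1.2  17.4]
 [ -1.8 -24.2]]
[330 257  43  15 198] [ 0.55919306 -0.22851499  0.04629139]
[344 306  49  23 587] [ 0.52907599 -0.35670572  0.04746899]
```

View pics/side12.png

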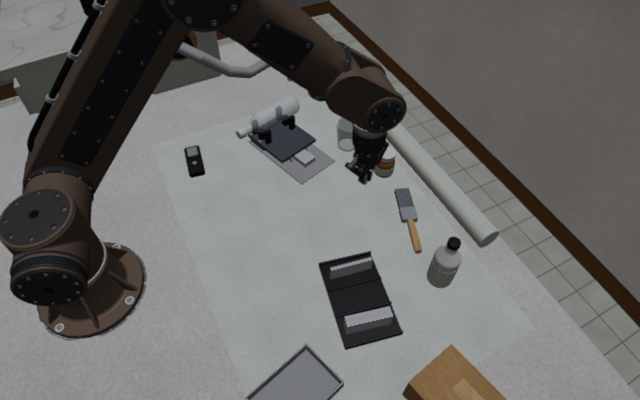

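The block is home: its rear face sits 42 mm before the mouth, and the force rose to 29 N against the stop. The other blocks and the bystanders haven't moved, so I'm handing in.

```bash
python3 -c "
from cell import ticket
print(ticket.finish_job())"
```

```text
the job is handed in; nothing more can be done
None
```

The 16 mm block is in the gap, flat and against the end stop, and the job is handed in at about 19 s of the 54 s allowed. No verdict was reported.

**What I did:** I took the block from the middle rack place and stood it on edge on the apron. I let go and tipped it flat with a sideways push near its top. Its centre was then about 54 mm before the mouth. I pushed it in with two fingertips on its rear face until the push force rose to about 29 N, where the stop was expected.

**Last checks:**

| Check | Result |
|---|---|
| Rear face | about 42 mm before the mouth, as expected for a block touching the stop |
| Top face | 20.5 mm above the bench (21 mm expected when flat) |
| Fingers | clear of the block |
| Other two blocks | within 1 mm of where they started |
| Bystanders | unmoved, judged by eye from the side picture |

**Uncertain or in disagreement:**
- **Sideways position:** the checks put the block 0.7 to 5 mm to the negative side of the middle, against a limit of 6 mm. The depth data gave 0.7 to 2 mm, and the blurry corner readings gave 3.4 to 5 mm. The guides should hold it within about 3 mm.
- **Rectangle fit:** the fit to the final depth data picked up stray points across the gap, so I used its lengthwise figure only.
- **Tool tilt:** the tool leaned up to about 1.5 degrees during the moves, with no visible effect on the block.

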